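# Dock a flow module and draw it tight with the cam lock

## Robot

A 7-joint arm with a two-finger parallel gripper is mounted at the origin on a cart in front of the work surface, level with it; the furniture and walls round the work are solid. World frame = base frame: x ahead of the robot, y to its left, z up, the work surface at z = 0. Lengths are in m, angles in rad, forces in N, time in s.
With the tool pointing down it reaches from about 0.425 to 0.925 m from the base axis. Payload 6.8 kg.
Tool frame: the origin (TCP) lies on the centre line of the jaws, within the pads' length; the fingertips stand 14 mm ahead of it and the grasp point (between the pads) lies 5 mm behind it (r.tips_ahead is the distance from the TCP to the fingertips, in m); z points along the fingers, y is the line along which they close (so a half turn about z gives the same grasp; the last joint's range is limited). The gripper opens to 85 mm and grips with 20 to 120 N. Pads are 22 mm wide; open, the fingers measure 114 mm over their backs; the gripper's body (76 mm by 85 mm) begins 54 mm behind the grasp point. The pads swing forward as they close: fully open they stand 13 mm farther back than shut.
Start: joints at [-1.241, 0.477, 0.022, 1.555, -0.011, 1.109, -0.083], TCP at [0.286, 0.611, 0.245] pointing down, gripper open.
Joint ranges: [-2.96, 2.96], [-0.34, 2.1], [-1.41, 1.46], [0.24, 2.44], [-1.37, 4.51], [0.17, 1.92], [-2.96, 2.96]. Speed limits (rad/s): [2.39, 2.39, 3.14, 3.14, 3.14, 3.14, 3.14].

## Interface

Orientations are given as a rotation vector (axis times angle).
In Python, from bench import r, eyes gives the robot as it stands.
- The arm moves only by the tool step_arm, never from a script. Its argument "rows" is a list of rows, each a list of 6 numbers: the shift along the world's x, y, z in units of 60 cm (1.0 is 60 cm), then the turn, a rotation vector about the world's x, y, z in units of pi rad (1.0 is pi rad). In form: [[x, y, z, rx, ry, rz], ...]. A call has 1 to 5 rows; each row is the pose to reach, as a shift and turn from the pose commanded when the call began, turning the shorter way round; what a row does not reach only later rows make up. A row lasts 1/12 s, in which the tool goes at most 41.7 mm and 7.16 degrees, less where a joint would pass 70% of its speed; a pose out of reach is approached as far as the arm can. A call with a number of a shift or a turn outside -1 to 1 is refused whole. A call with a gripper value outside its range is refused whole. "jaw" is the closure, from 0 (fully open) to 1 (shut), set as the call begins (left out, the last holds). The fingers move at their own pace and stop on an object; "squeeze" is the grip in N (left out, the last holds). Time passes only in rows, so rows that repeat a pose let the fingers close. It gives the time, the measured TCP pose, the force, the opening and the grip force at its end, in the units of the state.
- r.get_obs(): the state, without advancing time (a new reading comes with each control period).
- eyes.grab_frame(name): name is "side" or "top" or "wrist"; returns the picture (400x640x3 uint8, red, green, blue); there is no depth.
- eyes.camera_info(name): a dict with "mtx" (3x3 intrinsics, pixels), "extrinsics" (4x4, takes a point from camera to world coordinates); the wrist camera has in their place "tool_from_camera" (4x4, takes a point from camera to tool coordinates, whose origin is the TCP and whose axes are the flange's). Camera axes: x right, y down, z forward; pixel columns grow to the right and rows downward; lengths in m; the calibration is good to about 2 mm. A picture is of the moment at which its call begins: read the wrist's pose just before it. camera_info takes no time and is no camera call.
- r.hand_in(): hands the job in; it is judged then, once.
The state is a dict: "clock": time; "joints": joint angles; "qvel": joint speeds; "tau": joint torques, N m; "tcp_pos": TCP position; "orientation": TCP orientation; "contact_force": force on the tool from outside, world axes, zero at the start; "moment": the same for the moment, N m; "grip_width": finger opening in m; "gripper_force": force on a finger pad.
Only numpy, scipy, OpenCV 4.12 (cv2) and the standard library are available. Lean on these libraries where they do the work, as an engineer would, in place of code of your own. Each camera call takes 0.05 s, during which the arm holds its last target. There are 200 camera calls.

## Task

Pick up the grey flow module by its blue fin, set it on the dock's base plate and slide it gently between the rails up to the black seal, so that its bolt stands in the open mouth of the brass cam. Then turn the cam by its red square knob about half a turn clockwise (seen from above), until you feel its hook has drawn the module firmly against the steel stops; stop there, since overtightening damages it. Let go, with the cam left tight, and leave the jar, the small dish and the forceps where they are.

Things in the scene. Friction and masses are not known exactly. Their poses are not given: they have to be found in the camera images.
- module: loose flow module, 0.4 kg: grey block 80 x 60 x 30 mm high (x -30 to +50, y +-30 mm) with a blue fin on top to hold it by (36 mm along x, 12 mm thick along y, z 30 to 65 mm). Origin on the underside, under the middle of the fin; x points forward to the flat mating face at x = +50 mm, z up. On the way to it stand the tall bench press (about x 0.5, y 0 m) and a shelf edge (x 0.66, 0.5 m up)
- bolt (a point): the module's bolt: upright steel pin, 8 mm in diameter, at x = +68 mm, y = 0 of the module, top 25 mm above the module's underside. It stands on a steel tongue, 12 mm wide, z 4 to 14 mm, that sticks out of the mating face to x = +75 mm
- dock: fixed dock. Origin on the bench, nominally under the cam's axis; x points the way the module slides in, z up. Aluminium base plate 6 mm thick, x -178 to +46 mm, y +-43 mm; the module slides on its top, with the dock's yaw. Module origin in the dock: x = -98 mm when it touches the seal, x = -92 mm when drawn home on the stops, y = 0, z = 6 mm
- rail_entry (a point): point of the dock at x = -109 mm, on the base plate's top, in the middle between the ends of two dark rails (tops 22 mm above the bench). The rails leave about 7 mm a side of the module here, narrow down to x = -82 mm and run parallel, with about 1.4 mm of play a side, to x = -46 mm. Axes as the dock's
- seal_face (a point): middle of the black rubber seal's front face (moves with it), at x = -48 mm of the dock before touch. The seal is sprung: 2 N at first touch, 8 N when pushed in 6 mm, where the module meets the stops
- stops: two steel stop blocks of the dock beside the seal (axes and origin of dock), 10 mm wide, flat faces at x = -42 mm of the dock, z 6 to 34 mm. Stiff springs behind them give 18 N per mm, so the module can be drawn a little past x = -92 mm. Tight means the module presses on them with about 4 to 20 N; 25 N is too much
- cam_grip (a point): point on the axis of the red square knob, 66 mm above the bench, for the pads. Knob 28 x 28 mm, z 44 to 76 mm, faces square to the point's x and y (take it afresh each quarter turn). It drives the cam through a torsion spring, 1 N m per rad: under load the cam lags by the twist, and the let-go knob springs back by it. The post stands up to 1.5 mm off nominal along dock x, differently each time
- cam_axis (a point): point on the cam's axis at the height of the brass spiral hook (z 22 to 32 mm above the bench, up to 42 mm from the axis). From 0.3 to 0.5 rad on the hook passes behind the bolt and then draws it towards the axis by 3 mm per rad. Hook and bolt rub, so the cam stays where it is left
- cam (a joint): turn of the cam in rad, clockwise from above positive, -0.5 to 4.5 (hook ends at 4.3). Near 0 (start -0.3 to 0.1) the mouth faces the bolt, the knob's white dot points to the module, the knob's axes match the dock's. It meets the stops anywhere from 2.1 to 3.5 rad. Moment at the knob: up to 0.3 N m against the seal, then climbing steadily; 0.45 to 0.5 N m is tight, over 0.55 too much
- stain_jar: bystander: loose jar of dark stain, 44 mm across, 80 mm high; origin at the centre of its underside
- small_dish: bystander: loose small clear dish, 54 mm across, 30 mm high; origin at the centre of its underside
- forceps: bystander: loose dark forceps lying flat, 131 mm long, 13 mm wide, 9 mm high; origin at the centre of the underside, long axis y
Not all that is in view belongs to the job. Leave any purple look-alike of the module alone.

How it is judged:
By the outcome, as a careful person would: the job done as asked, in the order asked, and still so for the second after the job is handed in, with the robot touching nothing.
It also fails if it takes over 72 s, if anything falls off the work surface, if the arm or the gripper's body presses on something with over 40 N, if the wrist force passes 120 N, or if a joint passes its speed limit or range.

## Working session

There is one attempt and no reset: what is moved stays moved. The work goes in short steps, Python scripts to look and compute and a tool call to move; the robot and the scene stay as the last step left them, time stands still between calls to the robot, and variables do not carry over. Pictures are saved under pics/ and viewed, at most 11 in all, crops included, and the job is handed in when it is done.

Besides the shell and the picture viewer there is one more tool, called after "Emit:" by a JSON object that holds its "method" and its "body". step_arm: Moves the arm, as the interface text tells. Shifts and turns lie within -1 to 1; 1 stands for 60 cm of shift or pi rad of turn. Its arguments: {"type":"object","properties":{"rows":{"type":"array"},"jaw":{"type":"number"},"squeeze":{"type":"number"}},"required":["rows"]}

```bash
ls; mkdir -p pics; python3 - <<'E'
from bench import r, eyes
import cv2, numpy as np
o=r.get_obs(); print({k:np.round(v,3).tolist() for k,v in o.items()})
for n in ("side","top","wrist"):
    im=eyes.grab_frame(n); cv2.imwrite(f"pics/{n}0.png",im[:,:,::-1])
    print(n,{k:np.round(v,3).tolist() for k,v in eyes.camera_info(n).items()})
E
```

```text
pics
{'clock': 0.0, 'joints': [-1.241, 0.478, 0.022, 1.556, -0.012, 1.109, -0.083], 'qvel': [-0.0, -0.0, 0.0, 0.001, -0.001, 0.0, 0.001], 'tau': [0.0, -59.647, 1.608, -28.119, 0.013, 0.01, 0.0], 'tcp_pos': [0.286, 0.611, 0.244], 'orientation': [-0.682, -3.066, 0.003], 'contact_force': [-1.033, -0.756, -0.398], 'moment': [-0.026, 0.023, -0.018], 'gripper_force': 0.0, 'grip_width': 0.086}
side {'mtx': [[407.369, 0.0, 314.039], [0.0, 407.369, 202.117], [0.0, 0.0, 1.0]], 'extrinsics': [[0.999, 0.018, -0.038, 0.533], [0.042, -0.477, 0.878, -1.199], [-0.002, -0.879, -0.478, 0.466], [0.0, 0.0, 0.0, 1.0]]}
top {'mtx': [[370.429, 0.0, 312.627], [0.0, 370.429, 195.968], [0.0, 0.0, 1.0]], 'extrinsics': [[0.016, -0.985, 0.174, 0.331], [-1.0, -0.021, -0.023, -0.435], [0.026, -0.174, -0.984, 0.903], [0.0, 0.0, 0.0, 1.0]]}
wrist {'mtx': [[348.627, 0.0, 319.66], [0.0, 348.627, 199.008], [0.0, 0.0, 1.0]], 'tool_from_camera': [[0.0, -0.952, -0.306, 0.08], [1.0, 0.0, 0.0, 0.001], [-0.0, -0.306, 0.952, -0.128], [0.0, 0.0, 0.0, 1.0]]}
```

View pics/top0.png

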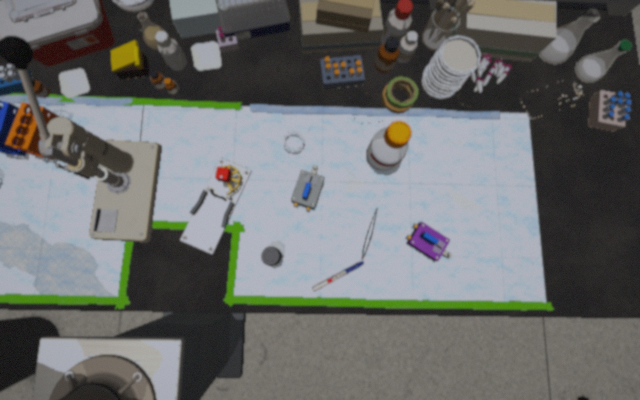

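View pics/side0.png

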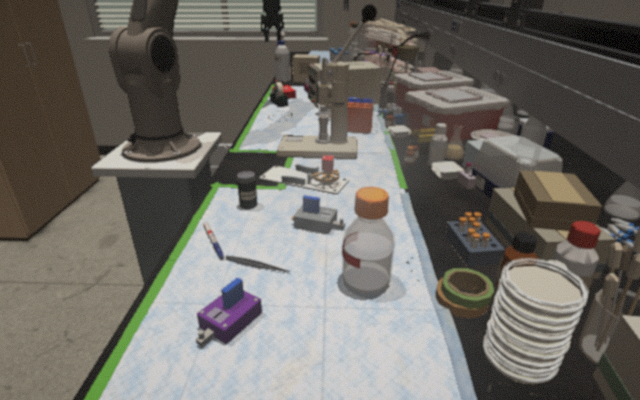

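The top view shows the module at about (307,190), the dock with its red knob at (222,174), and the press at about (20-160, 40-240). The jar is at (272,255), the dish at (293,143), the forceps at (370,235), and the purple decoy at (430,240). The side view agrees: module (315,217), knob (327,163), press column (345,100).

```bash
python3 - <<'E'
import cv2, numpy as np
t=cv2.imread("pics/top0.png"); s=cv2.imread("pics/side0.png")
def c(im,x,y,w,h): return cv2.resize(im[y:y+h,x:x+w],(400,300),interpolation=cv2.INTER_CUBIC)
m=np.vstack([np.hstack([c(t,0,30,240,180+45)[:300],c(s,250,0,160,160)]),np.hstack([c(t,180,130,160,120),c(s,230,140,120,90)])])
cv2.imwrite("pics/m1.png",m)
E
cat > h.py <<'E'
import numpy as np, cv2
from bench import r, eyes
from scipy.spatial.transform import Rotation as R
def cam(n, o=None):
    i=eyes.camera_info(n); K=np.array(i["mtx"])
    if n=="wrist":
        T=np.eye(4); T[:3,:3]=R.from_rotvec(o["orientation"]).as_matrix(); T[:3,3]=o["tcp_pos"]
        E=T@np.array(i["tool_from_camera"])
    else: E=np.array(i["extrinsics"])
    return K,E
def atz(C,u,v,z):
    K,E=C; d=E[:3,:3]@np.linalg.solve(K,[u,v,1.]); return E[:3,3]+d*(z-E[2,3])/d[2]
def tri(obs):
    A=np.zeros((3,3)); b=np.zeros(3)
    for (K,E),u,v in obs:
        d=E[:3,:3]@np.linalg.solve(K,[u,v,1.]); d/=np.linalg.norm(d); P=np.eye(3)-np.outer(d,d); A+=P; b+=P@E[:3,3]
    return np.linalg.solve(A,b)
def proj(C,p):
    K,E=C; q=K@(E[:3,:3].T@(np.array(p)-E[:3,3])); return q[:2]/q[2]
E
python3 - <<'E'
from h import *
T=cam("top");S=cam("side")
print("handle",tri([(T,15,52),(S,370,12)]))
print("module fin",tri([(T,307,188),(S,312,203)]))
print("knob",tri([(T,222,174),(S,328,160)]))
for n,u,v,z in [("mod",307,188,.065),("knob",222,173,.076),("jar",272,254,.08),("dish",293,143,.03),("press base near",92,235,.02),("press base far R",157,142,.02),("press R near",152,238,.02),("plateA",182,245,.006),("plateB",213,252,.006),("plateC",250,170,.006),("plateD",225,160,.006)]: print(n,atz(T,u,v,z))
E
```

```text
handle [ 0.6297867  -0.00463198  0.39183257]
module fin [ 0.49823283 -0.44176241  0.05231985]
knob [ 0.52668851 -0.24521857  0.06836555]
mod [ 0.49797402 -0.44132676  0.065     ]
knob [ 0.52646782 -0.24694173  0.076     ]
jar [ 0.34598485 -0.36733733  0.08      ]
dish [ 0.61672383 -0.40513347  0.03      ]
press base near [0.38397978 0.05948719 0.02      ]
press base far R [ 0.61425994 -0.07090269  0.02      ]
press R near [ 0.37947618 -0.08008224  0.02      ]
plateA [ 0.36492548 -0.14665175  0.006     ]
plateB [ 0.34968254 -0.22104561  0.006     ]
plateC [ 0.55218722 -0.29958484  0.006     ]
plateD [ 0.57633421 -0.2365066   0.006     ]
```

View pics/m1.png

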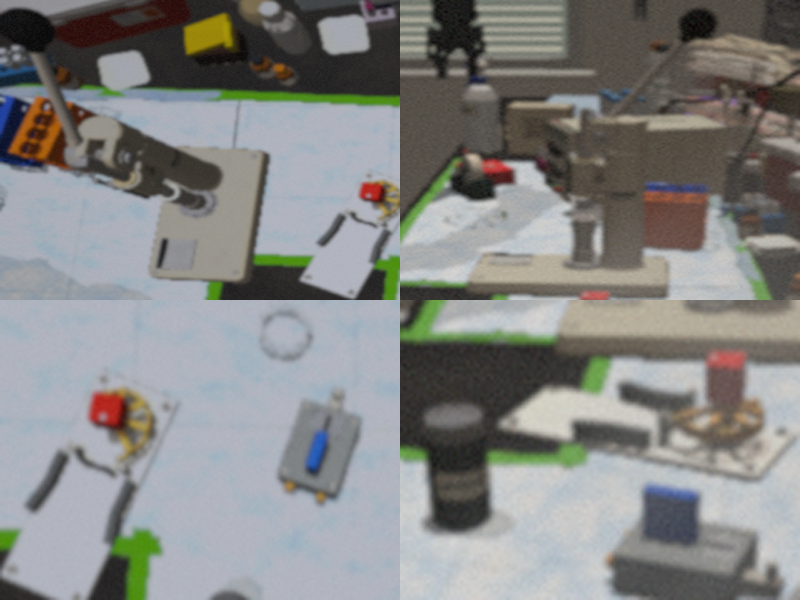

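The crops show the module with its tongue and bolt pointing to the far side, much like the dock. The press head stands above its base, with the lever knob at (0.63, 0, 0.39). I'll cross in front of it, above head height.

```bash
python3 - <<'E'
from h import *
T=cam("top");S=cam("side")
print("head",tri([(T,66,127),(S,338,61)]), tri([(T,75,110),(S,316,64)]))
for z in (.2,.3,.4): print(atz(T,130,150,z), atz(T,50,140,z))
f=atz(T,306.8,190,.065); b=atz(T,314.8,167,.025); print(f,b,np.degrees(np.arctan2(*(b-f)[1::-1])))
m=R.from_rotvec(r.get_obs()["orientation"]).as_matrix(); print(m.round(3))
E
```

```text
head [ 0.55326958 -0.01461507  0.27098246] [ 0.53186161 -0.05529118  0.28945452]
[ 0.53906844 -0.09458376  0.2       ] [0.5554751  0.06089581 0.2       ]
[ 0.50949711 -0.14297849  0.3       ] [ 0.52357098 -0.00960588  0.3       ]
[ 0.47992579 -0.19137322  0.4       ] [ 0.49166686 -0.08010757  0.4       ]
[ 0.4932668  -0.44095456  0.065     ] [ 0.55862611 -0.4596934   0.025     ] -15.997860367706439
[[-0.906  0.424 -0.001]
 [ 0.424  0.906 -0.001]
 [-0.    -0.001 -1.   ]]
```

Emit:
{"method": "step_arm", "body": {"rows": [[0.05,-0.03,0.07,0,0,0],[0.1,-0.06,0.14,0,0,0],[0.14,-0.1,0.21,0,0,0],[0.17,-0.15,0.27,0,0,0],[0.19,-0.2,0.32,0,0,0]], "jaw": 0, "squeeze": 40}}

```text
clock: 0.57
tcp_pos: [0.3846, 0.5194, 0.404]
orientation: [0.682, 3.066, -0.0]
contact_force: [0.0, 1.2, -0.1]
grip_width: 0.0855
gripper_force: 0.0
```

Emit:
{"method": "step_arm", "body": {"rows": [[0.025,-0.06,0.015,0,0,0],[0.05,-0.12,0.03,0,0,0],[0.075,-0.18,0.045,0,0,0],[0.1,-0.24,0.06,0,0,0.01],[0.12,-0.3,0.07,0,0,0.02]]}}

```text
clock: 0.98
tcp_pos: [0.4564, 0.3381, 0.4455]
orientation: [0.584, 3.086, 0.001]
contact_force: [0.2, 0.9, 0.7]
grip_width: 0.0857
gripper_force: 0.0
```

Emit:
{"method": "step_arm", "body": {"rows": [[0,-0.066,0,0,0,0],[0,-0.132,0,0,0,0],[0,-0.198,0,0,0,0],[0,-0.264,0,0,0,0.01],[0,-0.33,0,0,0,0.02]]}}

```text
clock: 1.4
tcp_pos: [0.455, 0.1401, 0.4446]
orientation: [-0.486, -3.103, -0.0]
contact_force: [0.9, -1.0, 0.3]
grip_width: 0.0852
gripper_force: 0.0
```

Emit:
{"method": "step_arm", "body": {"rows": [[0,-0.066,0,0,0,0],[0,-0.132,0,0,0,0],[0,-0.198,0,0,0,0],[0,-0.264,0,0,0,0],[0,-0.33,0,0,0,0]]}}

```text
clock: 1.82
tcp_pos: [0.4549, -0.0579, 0.4449]
orientation: [0.488, 3.103, 0.001]
contact_force: [1.3, 0.4, 0.1]
grip_width: 0.0853
gripper_force: 0.0
```

Emit:
{"method": "step_arm", "body": {"rows": [[0,-0.066,0,0,0,0],[0,-0.132,0,0,0,0],[0,-0.198,0,0,0,0],[0,-0.255,-0.03,0,0,0],[0,-0.31,-0.06,0,0,0]]}}

```text
clock: 2.23
tcp_pos: [0.4553, -0.2443, 0.4093]
orientation: [0.489, 3.1, -0.0]
contact_force: [0.7, 0.3, 0.1]
grip_width: 0.0855
gripper_force: 0.0
```

Emit:
{"method": "step_arm", "body": {"rows": [[0,-0.045,-0.045,0,0,0],[0,-0.09,-0.09,0,0,0],[0,-0.135,-0.135,0,0,0],[0,-0.16,-0.19,0,0,0],[0,-0.18,-0.24,0,0,0]]}}

```text
clock: 2.65
tcp_pos: [0.4546, -0.3517, 0.2631]
orientation: [-0.492, -3.102, 0.001]
contact_force: [0.3, 0.3, -0.8]
grip_width: 0.0854
gripper_force: 0.0
```

Emit:
{"method": "step_arm", "body": {"rows": [[0,0,-0.02,0,0,0],[0,0,-0.02,0,0,0],[0,0,-0.02,0,0,0]]}}

```text
clock: 2.9
tcp_pos: [0.4558, -0.3491, 0.2532]
orientation: [-0.487, -3.103, -0.001]
contact_force: [0.1, -0.5, 1.2]
grip_width: 0.0855
gripper_force: 0.0
```

```bash
python3 - <<'E'
from h import *
o=r.get_obs(); im=eyes.grab_frame("wrist"); np.save("w1.npy",im); np.savez("w1o.npz",**{k:o[k] for k in("tcp_pos","orientation")})
cv2.imwrite("pics/w1.png",im[:,:,::-1]); print(o["clock"],o["tcp_pos"],o["orientation"])
C=cam("wrist",o)
for n,p in dict(fin=(.495,-.441,.065),knob=(.5265,-.247,.076)).items(): print(n,proj(C,p))
E
```

```text
2.9 [ 0.45580908 -0.34914174  0.25316073] [-4.87467325e-01 -3.10282396e+00 -7.50634042e-04]
fin [242.71496691 240.59663676]
knob [445.86322608 216.60778754]
```

View pics/w1.png

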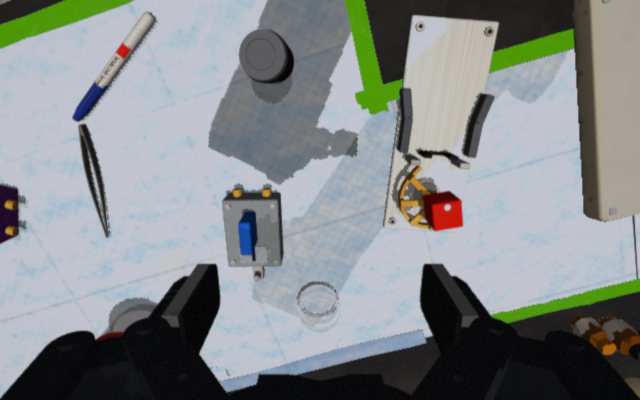

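The wrist image shows the module fin at (246,233), its bolt at (258,272), and the dock plate with rails at about (405-480,125). The seal is at (440,158), the brass cam at (413,197), and the knob with its white dot at (443,210). The dish is at (318,297), the jar at (266,55), and the forceps at (95,180). I'll enlarge it to get exact pixels.

```bash
python3 - <<'E'
import cv2, numpy as np
im=cv2.imread("pics/w1.png")
def c(x,y,w,h): return cv2.resize(im[y:y+h,x:x+w],(400,600),interpolation=cv2.INTER_CUBIC)
m=np.hstack([c(210,175,80,120),c(370,0,0+140,210+20)[:600]])
# dock crop kept at isotropic-ish scale: x 400/140, y 600/230
cv2.imwrite("pics/m2.png",m)
E
```

```text
(no output)
```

View pics/m2.png

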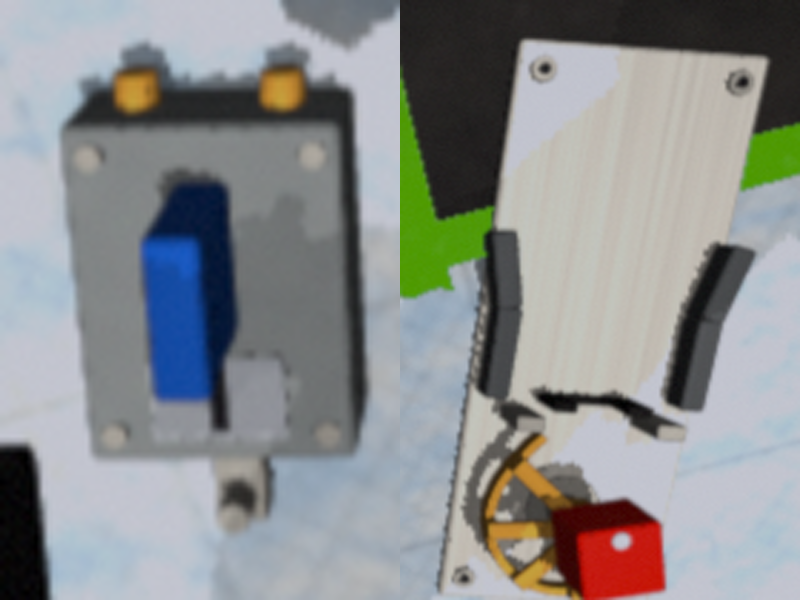

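```bash
cat >> h.py <<'E'
def fit(L,W):
    "yaw and origin taking local xy (L) to world xy (W)"
    L=np.array(L,float);W=np.array(W,float)[:,:2]; l=L-L.mean(0);w=W-W.mean(0)
    a=np.arctan2((l[:,0]*w[:,1]-l[:,1]*w[:,0]).sum(),(l*w).sum()); M=np.array([[np.cos(a),-np.sin(a)],[np.sin(a),np.cos(a)]])
    t=W.mean(0)-M@L.mean(0); return a,t,(W-(L@M.T+t))*1000
E
python3 - <<'E'
from h import *
o=dict(np.load("w1o.npz")); C=cam("wrist",o)
px=[(223,200),(278,199.4),(281.4,266),(228.4,266.6)]; L=[(-.03,-.03),(-.03,.03),(.05,.03),(.05,-.03)]
W=[atz(C,*p,.03) for p in px]; a,t,e=fit(L,W); print("module block",np.degrees(a),t,e.round(1).tolist())
q=[(210+x/5,175+y/5) for x,y in [(145,238),(200,236),(212,398),(155,398)]]
a,t,e=fit([(-.018,-.006),(-.018,.006),(.018,.006),(.018,-.006)],[atz(C,*p,.065) for p in q]); print("fin",np.degrees(a),t,e.round(1).tolist())
print("bolt",atz(C,257,278,.025))
d=[(370+(x-400)/2.857,y/2.609) for x,y in [(520,40),(768,58),(442,592)]]
a,t,e=fit([(-.178,-.043),(-.178,.043),(.046,-.043)],[atz(C,*p,.006) for p in d]); print("dock",np.degrees(a),t,e.round(1).tolist())
# knob red blob
im=np.load("w1.npy").astype(int); m=((im[...,0]>140)&(im[...,1]<60)&(im[...,2]<60)).astype(np.uint8); m[:, :380]=0
n,lab,st,ce=cv2.connectedComponentsWithStats(m); i=1+st[1:,4].argmax(); print(st[i],ce[i])
M=np.array([[np.cos(a),-np.sin(a)],[np.sin(a),np.cos(a)]])
for z,s in((.044,1),(.076,1)):
  print([proj(C,[*(t+M@np.array(v)),z]).round(1).tolist() for v in [(-.014,-.014),(-.014,.014),(.014,.014),(.014,-.014)]])
E
```

```text
module block -17.52743997312855 [ 0.49422482 -0.43755225] [[0.9, 0.7], [0.1, -0.8], [-0.7, 0.0], [-0.3, 0.0]]
fin -17.864238404619783 [ 0.49402047 -0.43752754] [[1.0, 0.4], [0.2, -0.7], [-0.7, -0.1], [-0.5, 0.4]]
bolt [ 0.55858702 -0.45756198  0.025     ]
dock -21.53425106410142 [ 0.52553994 -0.24385459] [[0.8, -0.1], [1.0, -1.1], [-1.8, 1.3]]
[432 200  30  30 688] [446.77180233 215.27180233]
[[426.5, 189.8], [454.0, 191.5], [449.0, 217.4], [422.2, 215.8]]
[[436.6, 199.6], [466.7, 201.4], [461.0, 229.5], [431.7, 227.7]]
```

Emit:
{"method": "step_arm", "body": {"rows": [[0.016,-0.037,-0.039,0,0,0],[0.032,-0.074,-0.078,0,0,0],[0.048,-0.11,-0.117,0,0,0],[0.064,-0.147,-0.155,0,0,0],[0.064,-0.147,-0.155,0,0,0]]}}

```text
clock: 3.37
tcp_pos: [0.495, -0.4395, 0.1575]
orientation: [-0.487, -3.102, 0.001]
contact_force: [0.2, 0.5, 0.4]
grip_width: 0.0854
gripper_force: 0.0
```

Emit:
{"method": "step_arm", "body": {"rows": [[0,0,0,0,0,0],[0,0,0,0,0,0]]}}

```text
clock: 3.53
tcp_pos: [0.4952, -0.4377, 0.1619]
orientation: [0.486, 3.101, -0.001]
contact_force: [-0.1, 1.4, 0.6]
grip_width: 0.085
gripper_force: 0.0
```

```bash
python3 - <<'E'
from h import *
o=r.get_obs(); im=eyes.grab_frame("wrist"); cv2.imwrite("pics/w2.png",im[:,:,::-1]); print(o["clock"],o["tcp_pos"],o["orientation"])
C=cam("wrist",o); print("fin pred",proj(C,(.494,-.4375,.065)))
h=cv2.cvtColor(im,cv2.COLOR_RGB2HSV); m=((abs(h[...,0].astype(int)-110)<12)&(h[...,1]>150)&(h[...,2]>130)).astype(np.uint8)
n,lab,st,ce=cv2.connectedComponentsWithStats(m)
for i in range(1,n):
    if st[i,4]>100: 
        b=cv2.boxPoints(cv2.minAreaRect(np.argwhere(lab==i)[:,::-1].astype(np.float32))); print(st[i],ce[i]); W=np.array([atz(C,*p,.065) for p in b]); print(W.mean(0),np.round((np.roll(W,-1,0)-W)*1000,1).tolist())
cv2.imwrite("pics/w2c.png",cv2.resize(im[150:400,170:470,::-1],(720,600)))
E
```

```text
3.5333 [ 0.49517039 -0.43770563  0.1619237 ] [ 4.86132394e-01  3.10116198e+00 -8.78958428e-04]
fin pred [318.33618051 206.78857284]
```

View pics/w2c.png

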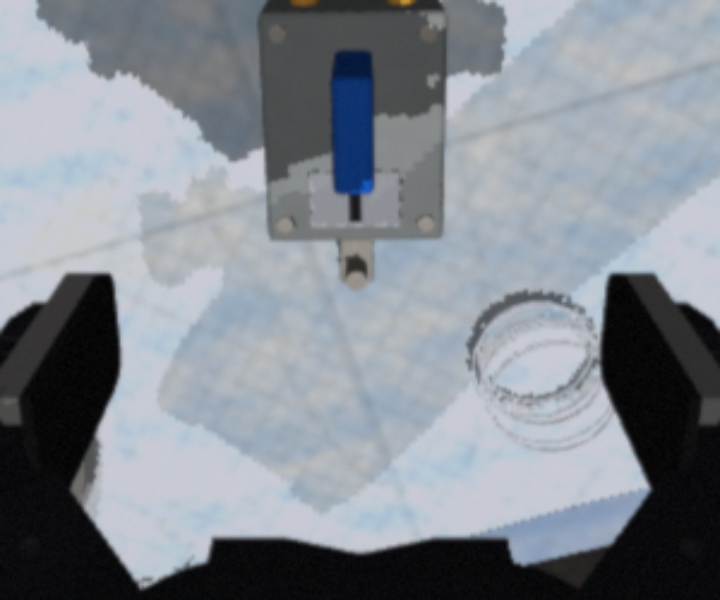

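The module is confirmed: its fin top is at px (317,206), against a predicted (318,207). I'll descend and grip.

Emit:
{"method": "step_arm", "body": {"rows": [[-0.002,0,-0.05,0,0,0],[-0.002,0,-0.1,0,0,0],[-0.002,0,-0.15,0,0,0],[-0.002,0,-0.188,0,0,0],[-0.002,0,-0.188,0,0,0]]}}

```text
clock: 4.0
tcp_pos: [0.492, -0.4347, 0.0446]
orientation: [-0.485, -3.1, -0.006]
contact_force: [-1.3, 0.5, -0.4]
grip_width: 0.0851
gripper_force: 0.0
```

Emit:
{"method": "step_arm", "body": {"rows": [[0,0,0,0,0,0],[0,0,0,0,0,0],[0,0,0,0,0,0],[0,0,0,0,0,0],[0,0,0,0,0,0]], "jaw": 1, "squeeze": 50}}

```text
clock: 4.42
tcp_pos: [0.4935, -0.4385, 0.0486]
orientation: [0.488, 3.101, -0.001]
contact_force: [0.3, -1.5, 0.6]
grip_width: 0.0256
gripper_force: 0.0
```

Emit:
{"method": "step_arm", "body": {"rows": [[0,0,0,0,0,0],[0,0,0,0,0,0],[0,0,0,0,0,0],[0,0,0,0,0,0],[0,0,0,0,0,0]]}}

```text
clock: 4.83
tcp_pos: [0.4931, -0.4384, 0.0479]
orientation: [0.488, 3.102, -0.0]
contact_force: [-0.2, 1.6, 6.1]
grip_width: 0.0115
gripper_force: 51.8
```

Emit:
{"method": "step_arm", "body": {"rows": [[0,0,0.03,0,0,0],[0,0,0.07,0,0,0],[0,0,0.11,0,0,0],[0,0,0.15,0,0,0],[0,0,0.167,0,0,0]]}}

```text
clock: 5.25
tcp_pos: [0.4932, -0.4388, 0.1497]
orientation: [0.489, 3.101, -0.002]
contact_force: [0.9, -0.5, -2.7]
grip_width: 0.0112
gripper_force: 50.4
```

Emit:
{"method": "step_arm", "body": {"rows": [[-0.022,0.052,0,0,0,-0.004],[-0.044,0.104,0,0,0,-0.008],[-0.066,0.155,0,0,0,-0.012],[-0.088,0.207,0,0,0,-0.016],[-0.11,0.258,0,0,0,-0.02]]}}

```text
clock: 5.67
tcp_pos: [0.4252, -0.2813, 0.1462]
orientation: [-0.586, -3.085, -0.001]
contact_force: [0.2, 0.5, -3.2]
grip_width: 0.0109
gripper_force: 50.4
```

Emit:
{"method": "step_arm", "body": {"rows": [[-0.022,0.052,0,0,0,0],[-0.044,0.104,0,0,0,0],[-0.068,0.158,0,0,0,0],[-0.068,0.158,0,0,0,0],[-0.068,0.158,0,0,0,0]]}}

```text
clock: 6.08
tcp_pos: [0.3848, -0.1859, 0.1465]
orientation: [-0.579, -3.086, -0.003]
contact_force: [0.0, -0.7, -3.0]
grip_width: 0.0114
gripper_force: 50.6
```

Emit:
{"method": "step_arm", "body": {"rows": [[0,0,0,0,0,0],[0,0,0,0,0,0]]}}

```text
clock: 6.25
tcp_pos: [0.3864, -0.1894, 0.1473]
orientation: [0.587, 3.085, -0.001]
contact_force: [-0.4, -0.2, -4.3]
grip_width: 0.0114
gripper_force: 50.6
```

```bash
python3 - <<'E'
from h import *
o=r.get_obs(); im=eyes.grab_frame("wrist"); cv2.imwrite("pics/w3.png",im[:,:,::-1]); np.savez("w3o.npz",**{k:o[k] for k in("tcp_pos","orientation")})
print(o["clock"],o["tcp_pos"],o["orientation"],o["joints"],o["contact_force"],o["moment"])
cv2.imwrite("pics/w3c.png",cv2.resize(im[100:400,120:520,::-1],(800,600),interpolation=cv2.INTER_CUBIC))
E
```

```text
6.25 [ 0.38641487 -0.18942914  0.14732665] [ 5.87138725e-01  3.08549018e+00 -1.30808671e-03] [-0.35158739  0.26725408  0.7739256   2.24787115 -0.28287437  0.71948069
  1.81406494] [-0.40346293 -0.23238103 -4.29441055] [-0.06959899  0.0369094  -0.00425218]
```

View pics/w3c.png

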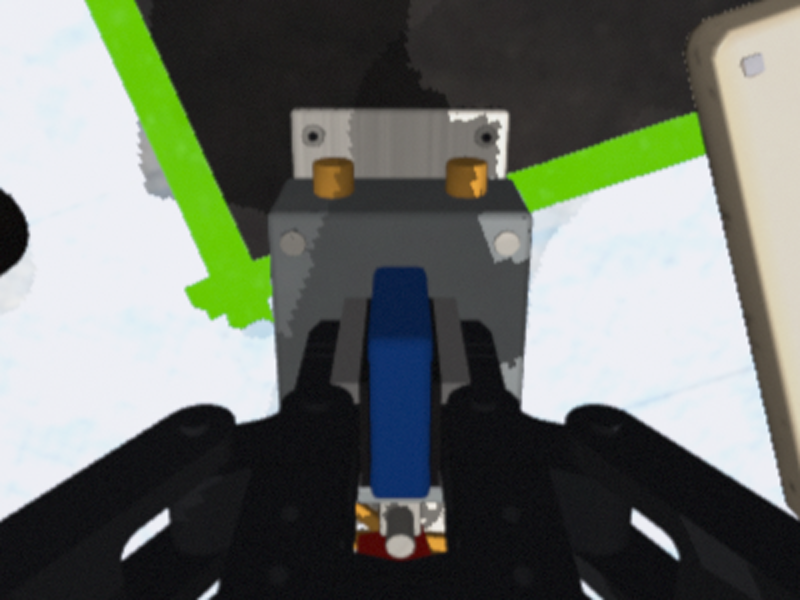

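```bash
python3 - <<'E'
from h import *
o=dict(np.load("w3o.npz")); C=cam("wrist",o)
A=atz(C,265.5,154.5,.006);B=atz(C,374,155.5,.006); print("near corners",A,B,"width",np.linalg.norm(A-B),"yaw",np.degrees(np.arctan2(*(B-A)[1::-1]))-90)
a=np.radians(-21.5); M=np.array([[np.cos(a),-np.sin(a)],[np.sin(a),np.cos(a)]]); t=np.array([.52554,-.24385])
loc=lambda p:(M.T@(p[:2]-t))*1000
print("corners in dock est",loc(A),loc(B)); print("screws",loc(atz(C,276.5,168,.006)),loc(atz(C,363,168.5,.006)))
z=o["tcp_pos"][2]+.017
for u,v in [(305,268.5),(336,268.5),(334.5,348.5),(305.5,348.5)]: print("fin",loc(atz(C,u,v,z)))
o1=dict(np.load("w1o.npz")); C1=cam("wrist",o1)
print("w1 screws",[loc(atz(C1,*p,.006)) for p in [(420,25.7),(489,30.7),(392,220.8)]])
print("tcp",loc(o["tcp_pos"]), "tool y az",np.degrees(np.arctan2(*R.from_rotvec(o["orientation"]).as_matrix()[1::-1,1])))
E
```

```text
near corners [ 0.34402727 -0.21747273  0.006     ] [ 0.37584718 -0.13899827  0.006     ] width 0.0846802646438161 yaw -22.071625713139213
corners in dock est [-178.54993691  -41.98276306] [-177.70511703   42.69328727]
screws [-167.78651929  -33.81792062] [-167.33872776   34.49401046]
fin [-166.99039981   -4.89833769]
fin [-166.9852598     6.20111396]
fin [-132.0538725     6.09353623]
fin [-132.05709383   -5.18226713]
w1 screws [array([-168.75894285,  -33.71529018]), array([-168.66089703,   34.41334466]), array([ 35.71726457, -35.09734666])]
tcp [-149.38977622   -0.3554014 ] tool y az 68.45194811011827
```

Dock and module positions agree to under 1 mm: plate width is 84.7 mm against 86, and the fin is centred at y +0.5 mm. I'll lower onto the plate.

Emit:
{"method": "step_arm", "body": {"rows": [[0,0,-0.04,0,0,0],[0,0,-0.08,0,0,-0.001],[0,0,-0.12,0,0,-0.002],[0,0,-0.147,0,0,-0.002],[0,0,-0.147,0,0,-0.002]]}}

```text
clock: 6.72
tcp_pos: [0.3843, -0.1891, 0.0565]
orientation: [-0.597, -3.079, 0.001]
contact_force: [-0.6, -0.5, -3.3]
grip_width: 0.0114
gripper_force: 50.6
```

Emit:
{"method": "step_arm", "body": {"rows": [[0,0,0,0,0,0],[0,0,0,0,0,0],[0,0,-0.002,0,0,0],[0,0,-0.004,0,0,0],[0,0,-0.004,0,0,0]]}}

```text
clock: 7.13
tcp_pos: [0.3865, -0.1884, 0.0572]
orientation: [0.595, 3.083, 0.0]
contact_force: [-0.3, 0.3, -4.1]
grip_width: 0.0111
gripper_force: 50.6
```

Emit:
{"method": "step_arm", "body": {"rows": [[0,0,-0.001,0,0,0],[0,0,-0.002,0,0,0],[0,0,-0.003,0,0,0],[0,0,-0.003,0,0,0],[0,0,-0.003,0,0,0]]}}

```text
clock: 7.55
tcp_pos: [0.3859, -0.1884, 0.0548]
orientation: [-0.595, -3.085, -0.0]
contact_force: [0.4, -0.3, -4.0]
grip_width: 0.0112
gripper_force: 50.6
```

Emit:
{"method": "step_arm", "body": {"rows": [[0,0,0,0,0,0],[0,0,0,0,0,0]]}}

```text
clock: 7.72
tcp_pos: [0.386, -0.1884, 0.0548]
orientation: [-0.595, -3.085, 0.0]
contact_force: [-0.3, 0.7, -3.1]
grip_width: 0.0111
gripper_force: 50.6
```

Emit:
{"method": "step_arm", "body": {"rows": [[0,0,-0.001,0,0,0],[0,0,-0.001,0,0,0],[0,0,-0.001,0,0,0]]}}

```text
clock: 7.97
tcp_pos: [0.3859, -0.1884, 0.0542]
orientation: [-0.595, -3.085, -0.0]
contact_force: [-0.7, 1.3, -3.5]
grip_width: 0.0114
gripper_force: 50.6
```

Emit:
{"method": "step_arm", "body": {"rows": [[0,0,-0.001,0,0,0],[0,0,-0.001,0,0,0],[0,0,-0.001,0,0,0]]}}

```text
clock: 8.22
tcp_pos: [0.3859, -0.1884, 0.0538]
orientation: [0.596, 3.085, 0.001]
contact_force: [-1.4, 0.7, 3.7]
grip_width: 0.011
gripper_force: 51.7
```

Emit:
{"method": "step_arm", "body": {"rows": [[0,0,-0.001,0,0,0],[0,0,-0.001,0,0,0],[0,0,-0.001,0,0,0]]}}

```text
clock: 8.47
tcp_pos: [0.3859, -0.1884, 0.0538]
orientation: [0.596, 3.084, 0.002]
contact_force: [-5.3, 2.1, 18.0]
grip_width: 0.0113
gripper_force: 53.8
```

Emit:
{"method": "step_arm", "body": {"rows": [[0.0077,-0.0031,0.0012,0,0,0],[0.0155,-0.0062,0.0012,0,0,0],[0.0232,-0.0093,0.0012,0,0,0],[0.031,-0.0124,0.0012,0,0,0],[0.0387,-0.0155,0.0012,0,0,0]]}}

```text
clock: 8.88
tcp_pos: [0.4058, -0.1966, 0.0536]
orientation: [-0.596, -3.079, -0.004]
contact_force: [-1.4, 0.5, -0.0]
grip_width: 0.011
gripper_force: 51.6
```

Emit:
{"method": "step_arm", "body": {"rows": [[0,0,0,0,0,0],[0,0,0,0,0,0]]}}

```text
clock: 9.05
tcp_pos: [0.4095, -0.1979, 0.0538]
orientation: [0.595, 3.084, -0.0]
contact_force: [-0.1, 0.7, 1.5]
grip_width: 0.0113
gripper_force: 51.7
```

Emit:
{"method": "step_arm", "body": {"rows": [[0.005,-0.002,0,0,0,0],[0.01,-0.004,0,0,0,0],[0.015,-0.006,0,0,0,0],[0.02,-0.008,0,0,0,0],[0.0247,-0.0099,0,0,0,0]]}}

```text
clock: 9.47
tcp_pos: [0.421, -0.2027, 0.0537]
orientation: [-0.596, -3.08, -0.004]
contact_force: [-0.7, -0.1, -0.0]
grip_width: 0.0114
gripper_force: 51.5
```

Emit:
{"method": "step_arm", "body": {"rows": [[0,0,0,0,0,0],[0,0,0,0,0,0]]}}

```text
clock: 9.63
tcp_pos: [0.4242, -0.2037, 0.0538]
orientation: [0.595, 3.085, -0.0]
contact_force: [-1.5, 1.2, 3.0]
grip_width: 0.0116
gripper_force: 52.0
```

Emit:
{"method": "step_arm", "body": {"rows": [[0.0023,-0.0009,0,0,0,0],[0.0046,-0.0019,0,0,0,0],[0.007,-0.0028,0,0,0,0],[0.007,-0.0028,0,0,0,0],[0.007,-0.0028,0,0,0,0]]}}

```text
clock: 10.05
tcp_pos: [0.4248, -0.204, 0.0536]
orientation: [-0.595, -3.078, -0.005]
contact_force: [-11.6, 4.6, 19.2]
grip_width: 0.0113
gripper_force: 54.5
```

Something resists at module x ≈ -108, about 10 mm before the expected seal touch. I'll back off a little and look.

Emit:
{"method": "step_arm", "body": {"rows": [[-0.004,0.0016,0.0003,0,0,0],[-0.008,0.0032,0.0005,0,0,0],[-0.008,0.0032,0.0005,0,0,0],[-0.008,0.0032,0.0005,0,0,0]]}}

```text
clock: 10.38
tcp_pos: [0.4238, -0.2035, 0.054]
orientation: [0.595, 3.084, -0.001]
contact_force: [0.7, 0.2, -3.1]
grip_width: 0.0115
gripper_force: 51.1
```

```bash
python3 - <<'E'
from h import *
o=r.get_obs(); im=eyes.grab_frame("wrist"); np.savez("w4o.npz",**{k:o[k] for k in("tcp_pos","orientation")})
print(o["clock"],o["tcp_pos"],o["orientation"],o["contact_force"],o["moment"])
top=eyes.grab_frame("top"); side=eyes.grab_frame("side")
cv2.imwrite("pics/w4.png",im[:,:,::-1]); cv2.imwrite("pics/top4.png",top[:,:,::-1]); cv2.imwrite("pics/side4.png",side[:,:,::-1])
a=cv2.resize(im[180:380,220:420,::-1],(400,400),interpolation=cv2.INTER_CUBIC)
w1=cv2.imread("pics/w1.png"); b=cv2.resize(w1[130:240,380:480],(400,440),interpolation=cv2.INTER_CUBIC)[:400]
c=cv2.resize(side[110:210,270:370,::-1],(400,200)) 
z=cv2.resize(top[110:210,160:360,::-1],(400,200)) 
cv2.imwrite("pics/m4.png",np.vstack([np.hstack([a,b]),np.hstack([c,z])]))
C1=cam("wrist",dict(np.load("w1o.npz")))
an=np.radians(-21.8); M=np.array([[np.cos(an),-np.sin(an)],[np.sin(an),np.cos(an)]]); t=np.array([.5255,-.2439])
loc=lambda p:((M.T@(p[:2]-t))*1000).round(1)
print("tcp",loc(o["tcp_pos"]))
print("tip",loc(atz(C1,419,167,.032)),"seal mid",loc(atz(C1,437,155,.034)))
for n,x,y,z in [("bolt path",-.04,0,.032),("seal",-.048,0,.03),("axis",0,0,.032)]: print(n,proj(C1,[*(t+M@np.array([x,y])),z]))
E
```

```text
10.3833 [ 0.42380529 -0.20346139  0.05395456] [ 5.94682974e-01  3.08423092e+00 -6.07649935e-04] [ 0.72200228  0.19658138 -3.12187881] [-0.00197251  0.05060371  0.06492717]
tcp [-109.4   -0.2]
tip [-34.3 -21.6] seal mid [-48.2  -6. ]
bolt path [440.86107005 162.95694931]
seal [441.58369964 154.83347658]
axis [434.22792286 200.20299842]
```

View pics/m4.png

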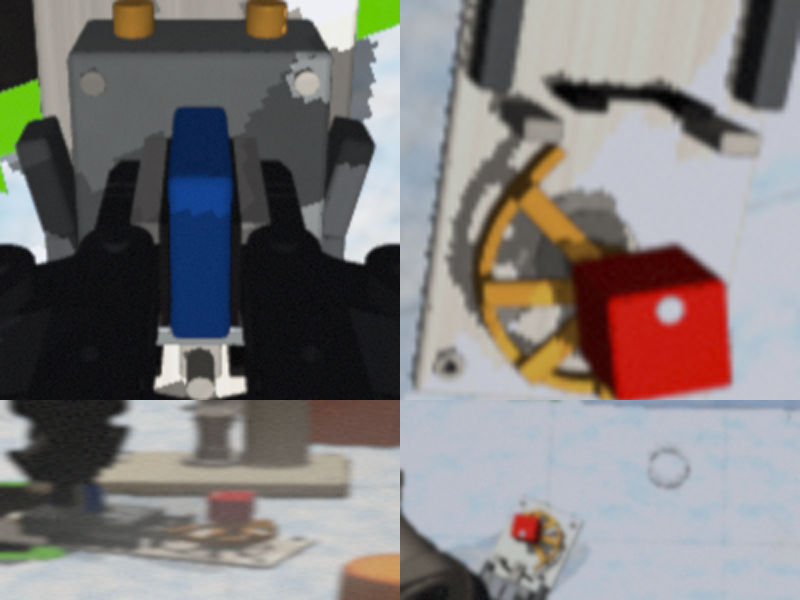

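```bash
python3 - <<'E'
from h import *
C=cam("wrist",dict(np.load("w4o.npz"))); C3=cam("wrist",dict(np.load("w3o.npz")))
an=np.radians(-21.8); M=np.array([[np.cos(an),-np.sin(an)],[np.sin(an),np.cos(an)]]); t=np.array([.5255,-.2439])
loc=lambda p:((M.T@(p[:2]-t))*1000).round(1)
for n,u,v,z in [("bolt",320,372.5,.031),("rearL",254,207.5,.036),("rearR",386,207.5,.036),("fin nearL",305,270,.071),("fin nearR",336.5,270,.071),("fin farL",305,348,.071),("fin farR",335,349,.071)]: print(n,loc(atz(C,u,v,z)))
for n,u,v,z in [("w3 bolt",320,372.5,.031+.0935),("w3 rearL",255,207,.0360+.0935),("w3 rearR",385,207,.036+.0935)]: print(n,loc(atz(C3,u,v,z)))
E
```

```text
bolt [-41.4   0.6]
rearL [-138.   -28.7]
rearR [-137.9   29.9]
fin nearL [-126.5   -4.8]
fin nearR [-126.5    6.5]
fin farL [-92.4  -5.2]
fin farR [-91.9   6.4]
w3 bolt [-81.4   0.1]
w3 rearL [-178.   -29.2]
w3 rearR [-178.3   28.4]
```

The module is centred and level at x ≈ -109, and nothing visible blocks it. I'll retry slowly with the weight nearly carried and watch force and moment.

Emit:
{"method": "step_arm", "body": {"rows": [[0.001,-0.0004,0.0003,0,0,0],[0.002,-0.0008,0.0003,0,0,0],[0.003,-0.0012,0.0003,0,0,0],[0.003,-0.0012,0.0003,0,0,0],[0.003,-0.0012,0.0003,0,0,0]]}}

```text
clock: 10.95
tcp_pos: [0.4253, -0.2042, 0.0542]
orientation: [0.595, 3.085, -0.0]
contact_force: [0.1, -0.0, -2.7]
grip_width: 0.0112
gripper_force: 51.1
```

```bash
cat > s.py <<'E'
from h import *
an=np.radians(-21.8); M=np.array([[np.cos(an),-np.sin(an)],[np.sin(an),np.cos(an)]]); t=np.array([.5255,-.2439])
o=r.get_obs(); F=np.array(o["contact_force"]); Q=R.from_rotvec(o["orientation"]).as_matrix()
print("t",round(o["clock"],2),"tcp dock mm",((M.T@(np.array(o["tcp_pos"])[:2]-t))*1000).round(2),"z",round(o["tcp_pos"][2]*1000,2),"F along/lat",(M.T@F[:2]).round(1),"Fz",F[2].round(1),"mom",np.round(o["moment"],3),"yaw",round(np.degrees(np.arctan2(Q[1,1],Q[0,1])),2),"q",np.round(o["joints"],2),"tau",np.round(o["tau"],1),"tilt",Q[:,2].round(4))
E
python3 s.py
```

```text
t 10.95 tcp dock mm [-107.78   -0.33] z 54.24 F along/lat [0.1 0. ] Fz -2.7 mom [-0.015 -0.003  0.01 ] yaw 68.16 q [-0.15  0.51  0.58  2.21 -0.53  0.56  2.02] tau [ -0.  -43.    8.3 -15.3  -0.   -0.   -0. ] tilt [ 1.e-04 -1.e-04 -1.e+00]
```

Emit:
{"method": "step_arm", "body": {"rows": [[0.001,-0.0004,0,0,0,0],[0.002,-0.0008,0,0,0,0],[0.003,-0.0012,0,0,0,0],[0.003,-0.0012,0,0,0,0],[0.003,-0.0012,0,0,0,0]]}}

```text
clock: 11.37
tcp_pos: [0.4271, -0.2048, 0.0542]
orientation: [0.595, 3.085, 0.0]
contact_force: [0.2, 0.2, -3.2]
grip_width: 0.0116
gripper_force: 51.1
```

```bash
python3 s.py
```

```text
t 11.37 tcp dock mm [-105.89   -0.29] z 54.25 F along/lat [0.1 0.3] Fz -3.2 mom [ 0.005  0.077 -0.034] yaw 68.15 q [-0.15  0.51  0.58  2.2  -0.53  0.56  2.02] tau [ -0.  -43.2   8.4 -15.3  -0.   -0.   -0. ] tilt [ 1.e-04  0.e+00 -1.e+00]
```

Free now, so it was plate friction from pressing down. Continuing towards the seal.

Emit:
{"method": "step_arm", "body": {"rows": [[0.0015,-0.0006,0,0,0,0],[0.003,-0.0012,0,0,0,0],[0.0045,-0.0018,0,0,0,0],[0.006,-0.0024,0,0,0,0],[0.0072,-0.0029,0,0,0,0]]}}

```text
clock: 11.78
tcp_pos: [0.4315, -0.2067, 0.0543]
orientation: [0.595, 3.085, -0.0]
contact_force: [-0.4, 0.4, -3.9]
grip_width: 0.0113
gripper_force: 51.1
```

Emit:
{"method": "step_arm", "body": {"rows": [[0,0,0,0,0,0],[0,0,0,0,0,0]]}}

```text
clock: 11.95
tcp_pos: [0.4313, -0.2066, 0.0542]
orientation: [-0.595, -3.085, -0.0]
contact_force: [-0.1, 0.3, -3.3]
grip_width: 0.0116
gripper_force: 51.1
```

```bash
python3 s.py
```

```text
t 11.95 tcp dock mm [-101.27   -0.33] z 54.22 F along/lat [-0.2  0.2] Fz -3.3 mom [ 0.011  0.065 -0.031] yaw 68.15 q [-0.14  0.52  0.58  2.19 -0.53  0.57  2.02] tau [ -0.  -43.7   8.5 -15.5  -0.   -0.   -0. ] tilt [-0.  0. -1.]
```

Emit:
{"method": "step_arm", "body": {"rows": [[0.0008,-0.0003,0,0,0,0],[0.0016,-0.0006,0,0,0,0],[0.0023,-0.0009,0,0,0,0],[0.0023,-0.0009,0,0,0,0],[0.0023,-0.0009,0,0,0,0]]}}

```text
clock: 12.37
tcp_pos: [0.4327, -0.2071, 0.0542]
orientation: [0.595, 3.085, -0.0]
contact_force: [-0.0, 0.3, -4.2]
grip_width: 0.0112
gripper_force: 51.1
```

```bash
python3 s.py
```

```text
t 12.37 tcp dock mm [-99.79  -0.31] z 54.24 F along/lat [-0.1  0.3] Fz -4.2 mom [ 0.035  0.076 -0.009] yaw 68.16 q [-0.14  0.52  0.58  2.19 -0.53  0.57  2.02] tau [ -0.  -43.9   8.6 -15.5  -0.   -0.   -0. ] tilt [ 0. -0. -1.]
```

Emit:
{"method": "step_arm", "body": {"rows": [[0.0008,-0.0003,0,0,0,0],[0.0016,-0.0006,0,0,0,0],[0.0016,-0.0006,0,0,0,0],[0.0016,-0.0006,0,0,0,0]]}}

```text
clock: 12.7
tcp_pos: [0.4333, -0.2073, 0.0541]
orientation: [-0.595, -3.084, -0.0]
contact_force: [-1.3, 0.5, -3.2]
grip_width: 0.0118
gripper_force: 51.2
```

```bash
python3 s.py
```

```text
t 12.7 tcp dock mm [-99.21  -0.27] z 54.14 F along/lat [-1.4  0. ] Fz -3.2 mom [ 0.156  0.364 -0.007] yaw 68.15 q [-0.14  0.52  0.58  2.19 -0.53  0.57  2.02] tau [ -0.  -44.    8.6 -16.4  -0.1  -0.5   0. ] tilt [-7.e-04  4.e-04 -1.e+00]
```

Emit:
{"method": "step_arm", "body": {"rows": [[0.0008,-0.0003,0,0,0,0],[0.0016,-0.0006,0,0,0,0],[0.0016,-0.0006,0,0,0,0],[0.0016,-0.0006,0,0,0,0]]}}

```text
clock: 13.03
tcp_pos: [0.4341, -0.2076, 0.0541]
orientation: [-0.595, -3.084, -0.001]
contact_force: [-3.3, 1.1, -3.3]
grip_width: 0.0116
gripper_force: 51.2
```

```bash
python3 s.py
```

```text
t 13.03 tcp dock mm [-98.31  -0.27] z 54.09 F along/lat [-3.5 -0.2] Fz -3.3 mom [ 0.277  0.674 -0.03 ] yaw 68.15 q [-0.14  0.52  0.58  2.18 -0.53  0.57  2.02] tau [ -0.1 -44.4   8.6 -17.5  -0.2  -0.9   0. ] tilt [-9.e-04  5.e-04 -1.e+00]
```

The seal is touched (about 3.5 N). I'll lower the last 0.3 mm and release.

Emit:
{"method": "step_arm", "body": {"rows": [[0,0,-0.0005,0,0,0],[0,0,-0.0005,0,0,0],[0,0,-0.0005,0,0,0]]}}

```text
clock: 13.28
tcp_pos: [0.4343, -0.2077, 0.0538]
orientation: [-0.595, -3.084, -0.0]
contact_force: [-2.1, 1.0, -3.8]
grip_width: 0.0114
gripper_force: 51.3
```

Emit:
{"method": "step_arm", "body": {"rows": [[0,0,0,0,0,0],[0,0,0,0,0,0],[0,0,0,0,0,0],[0,0,0,0,0,0],[0,0,0,0,0,0]], "jaw": 0.4}}

```text
clock: 13.7
tcp_pos: [0.4352, -0.2081, 0.0542]
orientation: [0.595, 3.084, -0.0]
contact_force: [0.1, 1.0, -0.4]
grip_width: 0.051
gripper_force: 0.0
```

Emit:
{"method": "step_arm", "body": {"rows": [[0,0,0.04,0,0,0],[0,0,0.08,0,0,0],[0,0,0.12,0,0,0],[0,0,0.16,0,0,0],[0,0,0.2,0,0,0]]}}

```text
clock: 14.12
tcp_pos: [0.4345, -0.208, 0.1751]
orientation: [0.596, 3.084, -0.0]
contact_force: [0.6, 0.4, -0.1]
grip_width: 0.0514
gripper_force: 0.0
```

Emit:
{"method": "step_arm", "body": {"rows": [[0,0,0,0,0,0],[0,0,0,0,0,0]]}}

```text
clock: 14.28
tcp_pos: [0.4357, -0.208, 0.175]
orientation: [0.594, 3.081, 0.001]
contact_force: [0.6, -0.4, -0.4]
grip_width: 0.0508
gripper_force: 0.0
```

```bash
python3 - <<'E'
from h import *
o=r.get_obs(); im=eyes.grab_frame("wrist"); np.savez("w5o.npz",**{k:o[k] for k in("tcp_pos","orientation")})
cv2.imwrite("pics/w5.png",im[:,:,::-1]); cv2.imwrite("pics/w5c.png",cv2.resize(im[100:400,180:460,::-1],(560,600),interpolation=cv2.INTER_CUBIC))
E
python3 s.py
```

```text
t 14.33 tcp dock mm [-9.759e+01  5.000e-02] z 174.06 F along/lat [0.1 0.3] Fz -0.4 mom [0.021 0.022 0.013] yaw 68.18 q [-0.33  0.32  0.78  2.12 -0.3   0.82  1.83] tau [ -0.1 -33.8   6.9 -22.7   0.1  -0.   -0. ] tilt [ 1.2e-03  3.0e-04 -1.0e+00]
```

View pics/w5c.png

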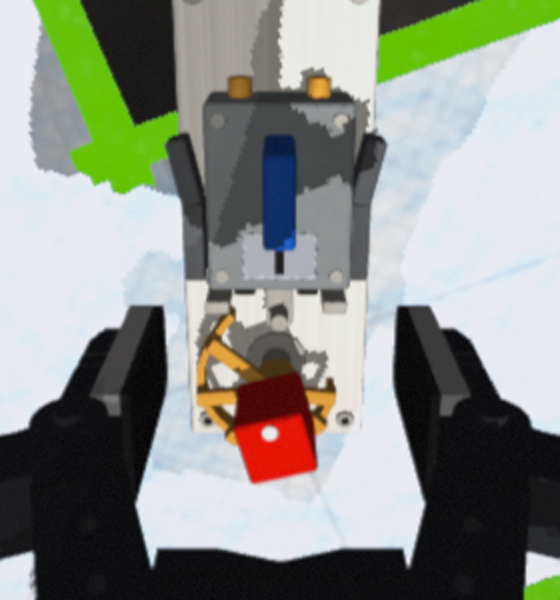

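The module sits at the seal, with the bolt at (278,320) in the crop standing in the mouth of the cam. The knob's top face corners are at about (238,422), (303,407), (316,468), (252,482), with the dot towards the module, so the cam stands slightly negative.

```bash
python3 - <<'E'
from h import *
an=np.radians(-21.8); M=np.array([[np.cos(an),-np.sin(an)],[np.sin(an),np.cos(an)]]); t=np.array([.5255,-.2439])
C=cam("wrist",dict(np.load("w5o.npz"))); loc=lambda p:((M.T@(p[:2]-t))*1000).round(1)
im=cv2.imread("pics/w5.png").astype(int)
m=((im[...,2]>190)&(im[...,1]<110)&(im[...,0]<110)).astype(np.uint8); n,lab,st,ce=cv2.connectedComponentsWithStats(m); i=1+st[1:,4].argmax(); print(st[i])
b=cv2.boxPoints(cv2.minAreaRect(np.argwhere(lab==i)[:,::-1].astype(np.float32)))
for q in (b,[(180+x/2,100+y/2) for x,y in [(238,422),(303,407),(316,468),(252,482)]]):
    W=np.array([atz(C,*p,.076) for p in q]); e=np.roll(W,-1,0)-W
    print(np.round(q,1).tolist(),"c",W.mean(0),loc(W.mean(0)),"len",(np.linalg.norm(e,axis=1)*1000).round(1),"az",np.degrees(np.arctan2(e[:,1],e[:,0])).round(1))
print("bolt",loc(atz(C,180+139,100+160,.031)),"rear",loc(atz(C,180+102.5,100+52,.036)),loc(atz(C,180+177.5,100+52,.036)))
print("far corners plate",loc(atz(C,180+97,100+215,.006)),loc(atz(C,180+181,100+215,.006)), "tcp",o if 0 else "")
E
```

```text
[297 308  41  34 892]
[[296.5, 314.6000061035156], [331.1000061035156, 306.8999938964844], [337.20001220703125, 334.5], [302.6000061035156, 342.20001220703125]] c [ 0.52477298 -0.24512195  0.076     ] [-0.2 -1.4] len [27.4 25.8 28.2 26.1] az [ 82.7 -10.5 -96.8 167.7]
[[299.0, 311.0], [331.5, 303.5], [338.0, 334.0], [306.0, 341.0]] c [ 0.52347707 -0.24309611  0.076     ] [-2.2 -0. ] len [25.7 28.4 26.  28.3] az [ 83.2 -10.9 -97.1 168.4]
bolt [-32.4   0.3] rear [-127.9  -27.8] [-127.9   30.1]
far corners plate [ 42.5 -42. ] [42.6 42.4] tcp
```

Emit:
{"method": "step_arm", "body": {"rows": [[0.037,-0.015,0,0,0,0.02],[0.074,-0.03,0,0,0,0.04],[0.111,-0.046,0,0,0,0.06],[0.148,-0.061,0,0,0,0.082],[0.148,-0.061,0,0,0,0.082]]}}

```text
clock: 14.75
tcp_pos: [0.5268, -0.2454, 0.1727]
orientation: [0.187, 3.135, -0.002]
contact_force: [0.8, 1.0, 1.2]
grip_width: 0.051
gripper_force: 0.0
```

Emit:
{"method": "step_arm", "body": {"rows": [[0,0,0,0,0,0],[0,0,0,0,0,0]]}}

```text
clock: 14.92
tcp_pos: [0.522, -0.2443, 0.1726]
orientation: [-0.196, -3.133, -0.001]
contact_force: [-0.3, 0.7, 0.5]
grip_width: 0.0512
gripper_force: 0.0
```

```bash
python3 s.py; python3 - <<'E'
from h import *
an=np.radians(-21.8); M=np.array([[np.cos(an),-np.sin(an)],[np.sin(an),np.cos(an)]]); t=np.array([.5255,-.2439])
o=r.get_obs(); C=cam("wrist",o); loc=lambda p:((M.T@(p[:2]-t))*1000).round(1)
im=eyes.grab_frame("wrist")[...,::-1]; cv2.imwrite("pics/w6.png",im); im=im.astype(int); print(o["tcp_pos"])
np.savez("w6o.npz",**{k:o[k] for k in("tcp_pos","orientation")})
m=((im[...,2]>100)&(im[...,1]<60)&(im[...,0]<60)).astype(np.uint8); n,lab,st,ce=cv2.connectedComponentsWithStats(m); i=1+st[1:,4].argmax(); x,y,w,h=st[i][:4]; print(st[i])
cv2.imwrite("pics/w6c.png",cv2.resize(im[y-40:y+h+40,x-40:x+w+40].astype(np.uint8),None,fx=5,fy=5,interpolation=cv2.INTER_CUBIC)[:600,:800]); print("origin",x-40,y-40)
E
```

```text
t 14.92 tcp dock mm [-3.11 -1.67] z 172.58 F along/lat [-0.5  0.5] Fz 0.5 mom [-0.026 -0.022 -0.011] yaw 82.83 q [-0.17  0.47  0.66  1.9  -0.36  0.9   2.11] tau [  0.  -45.2   8.9 -23.7  -0.   -0.1   0. ] tilt [-2.9e-03  7.0e-04 -1.0e+00]
[ 0.5219911  -0.24429781  0.17258417]
[ 299  196   40   36 1130]
origin 259 156
```

View pics/w6c.png

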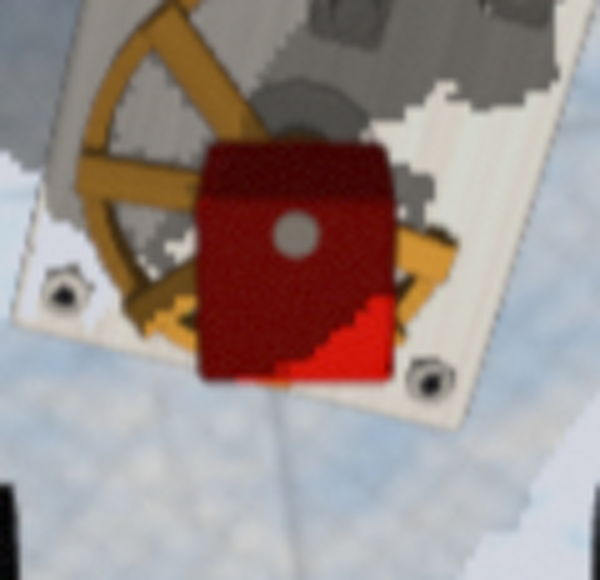

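The knob's top face is centred at about px (318.4,213.6) and square to the jaws to within a degree.

```bash
python3 s.py; python3 - <<'E'
from h import *
C=cam("wrist",dict(np.load("w6o.npz")))
q=[(259+x/5,156+y/5) for x,y in [(197,198),(395,195),(393,379),(203,381)]]
W=np.array([atz(C,*p,.076) for p in q]); e=np.roll(W,-1,0)-W
print(W.mean(0),(np.linalg.norm(e,axis=1)*1000).round(1),np.degrees(np.arctan2(e[:,1],e[:,0])).round(1))
s=[atz(C,259+x/5,156+y/5,.006) for x,y in [(65,290),(432,380)]]; print("screws",s,np.linalg.norm(s[0]-s[1]))
a=np.radians(-21.8);print("axis est from screws (x=+36)",(s[0]+s[1])[:2]/2-.036*np.array([np.cos(a),np.sin(a)]))
E
```

```text
t 14.97 tcp dock mm [-3.26 -1.58] z 172.85 F along/lat [-0.2  0.1] Fz 0.7 mom [-0.001  0.045 -0.014] yaw 82.83 q [-0.17  0.47  0.66  1.9  -0.36  0.9   2.11] tau [  0.1 -45.2   9.  -23.4  -0.   -0.    0. ] tilt [-2.5e-03  8.0e-04 -1.0e+00]
[ 0.52551002 -0.24465172  0.076     ] [26.7 26.9 26.5 26.8] [ 83.7  -6.9 -96.5 173.6]
screws [array([ 0.54574453, -0.28953086,  0.006     ]), array([ 0.57146564, -0.22575472,  0.006     ])] 0.06876752177897516
axis est from screws (x=+36) [ 0.52517959 -0.24427355]
```

Emit:
{"method": "step_arm", "body": {"rows": [[0.001,0,-0.04,0,0,0.004],[0.001,0,-0.08,0,0,0.004],[0.001,0,-0.105,0,0,0.004],[0.001,0,-0.105,0,0,0.004],[0.001,0,-0.105,0,0,0.004]]}}

```text
clock: 15.38
tcp_pos: [0.5228, -0.244, 0.1105]
orientation: [-0.175, -3.135, -0.001]
contact_force: [-1.1, 0.5, 0.2]
grip_width: 0.0512
gripper_force: 0.0
```

Emit:
{"method": "step_arm", "body": {"rows": [[0,0,0,0,0,0],[0,0,0,0,0,0],[0,0,0,0,0,0]]}}

```text
clock: 15.63
tcp_pos: [0.5246, -0.2447, 0.1121]
orientation: [0.174, 3.135, -0.0]
contact_force: [0.1, -0.3, 0.1]
grip_width: 0.0513
gripper_force: 0.0
```

```bash
python3 s.py; python3 -c "
from h import *
print(r.get_obs()['tcp_pos'])"
```

```text
t 15.63 tcp dock mm [-0.55 -1.06] z 112.1 F along/lat [ 0.2 -0.2] Fz 0.1 mom [-0.017 -0.022 -0.05 ] yaw 83.63 q [-0.12  0.55  0.6   1.93 -0.43  0.79  2.18] tau [  0.  -49.2   9.8 -20.2   0.    0.   -0. ] tilt [ 1.9e-03 -4.0e-04 -1.0e+00]
[ 0.52459107 -0.24467832  0.11210161]
```

Emit:
{"method": "step_arm", "body": {"rows": [[0.0015,0,-0.03,0,0,0],[0.0015,0,-0.06,0,0,0],[0.0015,0,-0.085,0,0,0],[0.0015,0,-0.085,0,0,0],[0.0015,0,-0.085,0,0,0]]}}

```text
clock: 16.05
tcp_pos: [0.5248, -0.2445, 0.0601]
orientation: [-0.175, -3.136, -0.0]
contact_force: [0.4, 0.0, -0.4]
grip_width: 0.0507
gripper_force: 0.0
```

Emit:
{"method": "step_arm", "body": {"rows": [[0,0,0,0,0,0],[0,0,0,0,0,0],[0,0,0,0,0,0],[0,0,0,0,0,0],[0,0,0,0,0,0]], "jaw": 1, "squeeze": 60}}

```text
clock: 16.47
tcp_pos: [0.5257, -0.2458, 0.0615]
orientation: [0.176, 3.134, -0.002]
contact_force: [-1.2, -2.4, 7.1]
grip_width: 0.027
gripper_force: 59.4
```

```bash
python3 s.py; python3 -c "
from h import *
o=r.get_obs();print(o['tcp_pos'],o['grip_width'],o['gripper_force'])"
```

```text
t 16.47 tcp dock mm [ 0.93 -1.7 ] z 61.54 F along/lat [-0.2 -2.6] Fz 7.1 mom [-0.291  0.26   0.006] yaw 83.58 q [-0.07  0.62  0.54  1.95 -0.49  0.69  2.23] tau [ -1.6 -49.1   7.7 -16.4  -0.4   0.1   0. ] tilt [ 0.0026 -0.0016 -1.    ]
[ 0.5257349  -0.24582163  0.06153502] 0.027036707335050026 59.38806116580963
```

Emit:
{"method": "step_arm", "body": {"rows": [[0,0,0,0,0,-0.033],[0,0,0,0,0,-0.066],[0,0,0,0,0,-0.1],[0,0,0,0,0,-0.133],[0,0,0,0,0,-0.166]]}}

```text
clock: 16.88
tcp_pos: [0.526, -0.2454, 0.0615]
orientation: [0.984, 2.98, -0.0]
contact_force: [-0.6, -1.1, 6.9]
grip_width: 0.0272
gripper_force: 59.7
```

```bash
python3 s.py
```

```text
t 16.88 tcp dock mm [ 1.03 -1.2 ] z 61.54 F along/lat [-0.2 -1.2] Fz 6.9 mom [-0.162  0.113  0.086] yaw 53.45 q [-0.17  0.67  0.68  1.96 -0.62  0.73  1.82] tau [  0.5 -49.2   9.8 -15.7   0.1  -0.1   1.2] tilt [ 0.003  -0.0011 -1.    ]
```

Emit:
{"method": "step_arm", "body": {"rows": [[0,0,0,0,0,-0.033],[0,0,0,0,0,-0.066],[0,0,0,0,0,-0.1],[0,0,0,0,0,-0.133],[0,0,0,0,0,-0.133]]}}

```text
clock: 17.3
tcp_pos: [0.5264, -0.2451, 0.0615]
orientation: [1.58, 2.711, 0.0]
contact_force: [-1.3, -0.3, 9.0]
grip_width: 0.0271
gripper_force: 60.0
```

```bash
python3 s.py
```

```text
t 17.3 tcp dock mm [ 1.26 -0.83] z 61.53 F along/lat [-1.1 -0.8] Fz 9.0 mom [ 0.016 -0.041  0.195] yaw 29.54 q [-0.24  0.71  0.78  1.96 -0.72  0.77  1.49] tau [ -0.3 -46.4  13.2 -14.4  -0.3  -0.   -1.2] tilt [ 0.003  -0.0014 -1.    ]
```

Emit:
{"method": "step_arm", "body": {"rows": [[0,0,0,0,0,-0.033],[0,0,0,0,0,-0.066],[0,0,0,0,0,-0.1],[0,0,0,0,0,-0.133],[0,0,0,0,0,-0.133]]}}

```text
clock: 17.72
tcp_pos: [0.5268, -0.2451, 0.0616]
orientation: [2.107, 2.325, 0.002]
contact_force: [0.9, -0.1, 8.1]
grip_width: 0.0272
gripper_force: 60.1
```

```bash
python3 s.py
```

```text
t 17.72 tcp dock mm [ 1.63 -0.63] z 61.56 F along/lat [0.8 0.2] Fz 8.1 mom [-0.014 -0.298  0.194] yaw 5.62 q [-0.3   0.76  0.89  1.96 -0.82  0.82  1.15] tau [  0.2 -46.2  15.3 -13.1  -0.    0.1  -1.3] tilt [ 0.0035 -0.0016 -1.    ]
```

Emit:
{"method": "step_arm", "body": {"rows": [[0,0,0,0,0,-0.03],[0,0,0,0,0,-0.06],[0,0,0,0,0,-0.09],[0,0,0,0,0,-0.11],[0,0,0,0,0,-0.11]]}}

```text
clock: 18.13
tcp_pos: [0.5271, -0.2452, 0.0616]
orientation: [2.473, 1.931, 0.003]
contact_force: [2.6, -0.1, 6.4]
grip_width: 0.0273
gripper_force: 60.0
```

```bash
python3 s.py
```

```text
t 18.13 tcp dock mm [ 1.98 -0.56] z 61.58 F along/lat [2.4 0.9] Fz 6.4 mom [-0.178 -0.428  0.211] yaw -14.05 q [-0.34  0.81  0.96  1.97 -0.9   0.86  0.87] tau [  0.2 -46.8  16.7 -12.1   0.2   0.4  -0.9] tilt [ 0.0041 -0.0019 -1.    ]
```

Emit:
{"method": "step_arm", "body": {"rows": [[0,0,0,0,0,-0.03],[0,0,0,0,0,-0.06],[0,0,0,0,0,-0.09],[0,0,0,0,0,-0.11],[0,0,0,0,0,-0.11]]}}

```text
clock: 18.55
tcp_pos: [0.5274, -0.2453, 0.0616]
orientation: [2.768, 1.477, 0.004]
contact_force: [4.0, -0.8, 5.5]
grip_width: 0.0272
gripper_force: 59.9
```

```bash
python3 s.py
```

```text
t 18.55 tcp dock mm [ 2.3  -0.64] z 61.58 F along/lat [4.  0.7] Fz 5.5 mom [-0.346 -0.68   0.158] yaw -33.84 q [-0.38  0.86  1.04  1.97 -0.97  0.91  0.59] tau [  0.2 -47.3  18.1 -10.9   0.4   0.8  -0.9] tilt [ 0.0044 -0.0026 -1.    ]
```

Emit:
{"method": "step_arm", "body": {"rows": [[0,0,0,0,0,-0.02],[0,0,0,0,0,-0.04],[0,0,0,0,0,-0.06],[0,0,0,0,0,-0.06]]}}

```text
clock: 18.88
tcp_pos: [0.5275, -0.2455, 0.0616]
orientation: [2.894, 1.21, 0.005]
contact_force: [3.2, -1.2, 5.6]
grip_width: 0.0269
gripper_force: 59.9
```

```bash
python3 s.py
```

```text
t 18.88 tcp dock mm [ 2.44 -0.72] z 61.57 F along/lat [3.4 0.1] Fz 5.6 mom [-0.479 -0.781  0.245] yaw -44.62 q [-0.4   0.89  1.07  1.97 -1.    0.94  0.43] tau [  0.1 -47.6  18.6 -10.    0.5   1.   -0.9] tilt [ 0.0047 -0.0028 -1.    ]
```

Emit:
{"method": "step_arm", "body": {"rows": [[0.001,0,0,0,0,-0.02],[0.002,-0.001,0,0,0,-0.04],[0.003,-0.001,0,0,0,-0.06],[0.003,-0.001,0,0,0,-0.06]]}}

```text
clock: 19.22
tcp_pos: [0.5278, -0.2458, 0.0615]
orientation: [2.998, 0.933, 0.003]
contact_force: [-1.2, 0.2, 9.6]
grip_width: 0.0273
gripper_force: 60.5
```

```bash
python3 s.py
```

```text
t 19.22 tcp dock mm [ 2.87 -0.87] z 61.54 F along/lat [-1.2 -0.3] Fz 9.6 mom [-0.051  0.087  0.236] yaw -55.44 q [-0.41  0.92  1.11  1.97 -1.03  0.97  0.26] tau [  0.2 -47.   18.7 -11.6  -0.3  -0.   -0.9] tilt [ 0.0023 -0.0014 -1.    ]
```

Emit:
{"method": "step_arm", "body": {"rows": [[0,0,0,0,0,-0.02],[0,0,0,0,0,-0.04],[0,0,0,0,0,-0.05],[0,0,0,0,0,-0.05]]}}

```text
clock: 19.55
tcp_pos: [0.5279, -0.2459, 0.0615]
orientation: [3.061, 0.697, 0.003]
contact_force: [-0.9, -0.2, 8.5]
grip_width: 0.0268
gripper_force: 60.3
```

```bash
python3 s.py
```

```text
t 19.55 tcp dock mm [ 2.95 -0.94] z 61.55 F along/lat [-0.7 -0.5] Fz 8.5 mom [-0.247  0.061  0.168] yaw -64.36 q [-0.42  0.94  1.14  1.97 -1.06  1.    0.13] tau [ -0.1 -47.7  19.1 -11.2  -0.3   0.3  -0.6] tilt [ 0.0026 -0.0017 -1.    ]
```

```bash
cat > a.py <<'E'
from h import *
m=[];
for k in range(6):
    o=r.get_obs(); m.append(list(o["moment"])+list(o["contact_force"])+[o["tau"][6]]); eyes.grab_frame("top")
m=np.array(m); Q=R.from_rotvec(o["orientation"]).as_matrix(); y=np.degrees(np.arctan2(Q[1,1],Q[0,1]))
print("t",round(o["clock"],2),"mz",m[:,2].round(3),"mean",m[:,2].mean().round(3),"t7",m[:,6].mean().round(2),"mxy",m[:,:2].mean(0).round(2),"F",m[:,3:6].mean(0).round(1),"yaw",y.round(1),"knob rad",np.radians((68.2-y)%360).round(2),"q",np.round(o["joints"],2))
E
python3 a.py
```

```text
t 19.8 mz [0.168 0.211 0.235 0.212 0.197 0.233] mean 0.209 t7 -0.32 mxy [-0.29  0.11] F [-0.7 -0.5  8.9] yaw -64.3 knob rad 2.31 q [-0.42  0.94  1.14  1.97 -1.06  1.    0.13]
```

Emit:
{"method": "step_arm", "body": {"rows": [[0,0,0,0,0,-0.02],[0,0,0,0,0,-0.04],[0,0,0,0,0,-0.055],[0,0,0,0,0,-0.055]]}}

```text
clock: 20.18
tcp_pos: [0.5279, -0.246, 0.0616]
orientation: [3.11, 0.429, 0.004]
contact_force: [0.4, -1.0, 9.0]
grip_width: 0.027
gripper_force: 60.2
```

```bash
python3 a.py
```

```text
t 20.43 mz [0.221 0.129 0.156 0.203 0.172 0.193] mean 0.179 t7 -0.34 mxy [-0.45  0.06] F [ 0.1 -0.9  8. ] yaw -74.2 knob rad 2.48 q [-0.43  0.97  1.17  1.97 -1.09  1.02 -0.02]
```

Emit:
{"method": "step_arm", "body": {"rows": [[0,0,0,0,0,-0.02],[0,0,0,0,0,-0.04],[0,0,0,0,0,-0.05],[0,0,0,0,0,-0.05]]}}

```text
clock: 20.82
tcp_pos: [0.5279, -0.2462, 0.0616]
orientation: [3.133, 0.185, 0.004]
contact_force: [-0.0, -1.7, 7.1]
grip_width: 0.0274
gripper_force: 60.2
```

```bash
python3 a.py
```

```text
t 21.07 mz [0.3   0.254 0.204 0.25  0.223 0.288] mean 0.253 t7 -0.36 mxy [-0.55  0.04] F [ 0.3 -2.   7.5] yaw -83.2 knob rad 2.64 q [-0.44  0.99  1.19  1.97 -1.11  1.05 -0.16]
```

Emit:
{"method": "step_arm", "body": {"rows": [[0,0,0,0,0,-0.02],[0,0,0,0,0,-0.04],[0,0,0,0,0,-0.05],[0,0,0,0,0,-0.05]]}}

```text
clock: 21.45
tcp_pos: [0.5278, -0.2463, 0.0615]
orientation: [3.138, -0.062, 0.004]
contact_force: [0.6, -2.0, 6.8]
grip_width: 0.0273
gripper_force: 60.1
```

```bash
python3 a.py
```

```text
t 21.7 mz [0.325 0.331 0.316 0.321 0.292 0.375] mean 0.327 t7 -0.43 mxy [-0.7   0.08] F [ 0.3 -2.5  7.1] yaw -92.2 knob rad 2.8 q [-0.45  1.01  1.22  1.97 -1.13  1.07 -0.3 ]
```

The moment is now climbing (0.18, 0.25, 0.33), so the stops are met. Taking small steps from here.

Emit:
{"method": "step_arm", "body": {"rows": [[0,0,0,0,0,-0.01],[0,0,0,0,0,-0.02],[0,0,0,0,0,-0.03],[0,0,0,0,0,-0.03]]}}

```text
clock: 22.08
tcp_pos: [0.5278, -0.2464, 0.0616]
orientation: [3.132, -0.209, 0.004]
contact_force: [0.9, -2.3, 6.8]
grip_width: 0.0274
gripper_force: 60.1
```

```bash
python3 a.py
```

```text
t 22.33 mz [0.41  0.358 0.349 0.272 0.375 0.363] mean 0.355 t7 -0.45 mxy [-0.74  0.1 ] F [-0.  -2.9  7.2] yaw -97.6 knob rad 2.89 q [-0.45  1.03  1.23  1.97 -1.15  1.09 -0.39]
```

Emit:
{"method": "step_arm", "body": {"rows": [[0,0,0,0,0,-0.01],[0,0,0,0,0,-0.02],[0,0,0,0,0,-0.02]]}}

```text
clock: 22.63
tcp_pos: [0.5278, -0.2466, 0.0616]
orientation: [3.123, -0.307, 0.004]
contact_force: [-0.1, -3.6, 7.5]
grip_width: 0.027
gripper_force: 60.1
```

```bash
python3 a.py
```

```text
t 22.88 mz [0.397 0.4   0.375 0.389 0.352 0.47 ] mean 0.397 t7 -0.49 mxy [-0.79  0.12] F [-0.1 -3.   7. ] yaw -101.1 knob rad 2.96 q [-0.46  1.04  1.24  1.97 -1.15  1.1  -0.45]
```

Emit:
{"method": "step_arm", "body": {"rows": [[0,0,0,0,0,-0.01],[0,0,0,0,0,-0.02],[0,0,0,0,0,-0.03],[0,0,0,0,0,-0.03]]}}

```text
clock: 23.27
tcp_pos: [0.5277, -0.2466, 0.0616]
orientation: [3.105, -0.454, 0.004]
contact_force: [-0.2, -2.9, 6.2]
grip_width: 0.0273
gripper_force: 60.1
```

```bash
python3 a.py
```

```text
t 23.52 mz [0.408 0.394 0.361 0.384 0.437 0.452] mean 0.406 t7 -0.5 mxy [-0.84  0.15] F [ 0.1 -3.3  6.3] yaw -106.6 knob rad 3.05 q [-0.46  1.05  1.26  1.97 -1.17  1.11 -0.53]
```

Emit:
{"method": "step_arm", "body": {"rows": [[0,0,0,0,0,-0.01],[0,0,0,0,0,-0.02],[0,0,0,0,0,-0.025],[0,0,0,0,0,-0.025]]}}

```text
clock: 23.9
tcp_pos: [0.5276, -0.2467, 0.0616]
orientation: [3.085, -0.575, 0.005]
contact_force: [0.3, -4.2, 6.7]
grip_width: 0.027
gripper_force: 60.0
```

```bash
python3 a.py; python3 a.py
```

```text
t 24.15 mz [0.414 0.434 0.428 0.462 0.486 0.463] mean 0.448 t7 -0.51 mxy [-0.9   0.17] F [-0.2 -3.5  6.8] yaw -111.0 knob rad 3.13 q [-0.46  1.06  1.27  1.97 -1.18  1.12 -0.6 ]
t 24.45 mz [0.46  0.462 0.406 0.454 0.427 0.439] mean 0.442 t7 -0.46 mxy [-0.9   0.15] F [-0.1 -3.5  6.5] yaw -111.1 knob rad 3.13 q [-0.46  1.06  1.27  1.97 -1.18  1.12 -0.6 ]
```

Emit:
{"method": "step_arm", "body": {"rows": [[0,0,0,0,0,-0.008],[0,0,0,0,0,-0.016],[0,0,0,0,0,-0.016],[0,0,0,0,0,-0.016]]}}

```text
clock: 24.83
tcp_pos: [0.5276, -0.2467, 0.0616]
orientation: [3.07, -0.651, 0.005]
contact_force: [-1.3, -3.5, 5.8]
grip_width: 0.0272
gripper_force: 60.0
```

```bash
python3 a.py; python3 a.py
```

```text
t 25.08 mz [0.515 0.418 0.475 0.5   0.478 0.466] mean 0.475 t7 -0.49 mxy [-0.94  0.18] F [-0.4 -4.2  6.2] yaw -113.9 knob rad 3.18 q [-0.47  1.07  1.27  1.97 -1.18  1.13 -0.65]
t 25.38 mz [0.507 0.488 0.471 0.476 0.449 0.468] mean 0.476 t7 -0.48 mxy [-0.95  0.17] F [-0.1 -3.8  6.5] yaw -113.9 knob rad 3.18 q [-0.47  1.07  1.27  1.97 -1.18  1.13 -0.65]
```

The moment averages 0.476 N m, so it is tight. Letting go and rising.

Emit:
{"method": "step_arm", "body": {"rows": [[0,0,0,0,0,0],[0,0,0,0,0,0],[0,0,0,0,0,0],[0,0,0,0,0,0],[0,0,0,0,0,0]], "jaw": 0.2}}

```text
clock: 25.85
tcp_pos: [0.5266, -0.2444, 0.0596]
orientation: [-3.072, 0.653, 0.001]
contact_force: [-1.0, 0.6, -0.6]
grip_width: 0.0682
gripper_force: 0.0
```

Emit:
{"method": "step_arm", "body": {"rows": [[0,0,0.03,0,0,0],[0,0,0.07,0,0,0],[0,0,0.12,0,0,0],[0,0,0.17,0,0,0],[0,0,0.2,0,0,0]]}}

```text
clock: 26.27
tcp_pos: [0.5269, -0.2457, 0.1825]
orientation: [3.072, -0.654, 0.002]
contact_force: [-0.0, -0.5, -0.1]
grip_width: 0.0685
gripper_force: 0.0
```

Emit:
{"method": "step_arm", "body": {"rows": [[0,0,0,0,0,0],[0,0,0,0,0,0],[0,0,0,0,0,0]]}}

```text
clock: 26.52
tcp_pos: [0.5265, -0.2443, 0.179]
orientation: [-3.072, 0.652, 0.002]
contact_force: [-0.6, 0.8, -1.0]
grip_width: 0.0683
gripper_force: 0.0
```

```bash
python3 - <<'E'
from h import *
o=r.get_obs(); im=eyes.grab_frame("wrist"); top=eyes.grab_frame("top"); print(o["clock"],o["tcp_pos"],o["contact_force"])
cv2.imwrite("pics/w7.png",np.hstack([cv2.resize(im[:,:,::-1],(640,400))[:, 60:580],cv2.resize(top[100:300,170:310,::-1],(280,400))]))
E
```

```text
26.5167 [ 0.52647079 -0.24432389  0.17902431] [-0.56046936  0.75714599 -1.03276533]
```

View pics/w7.png

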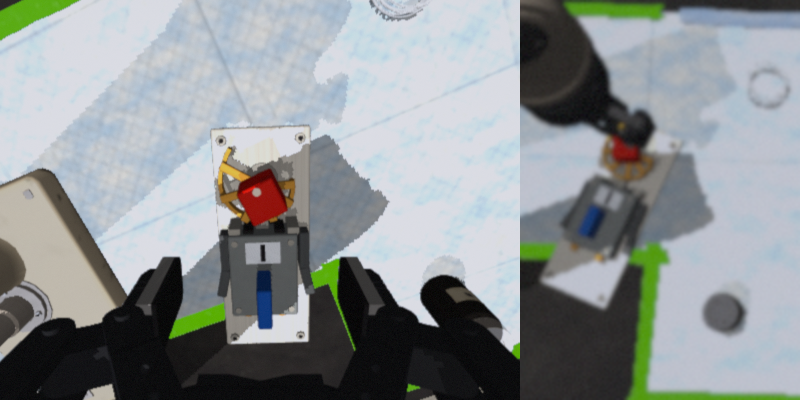

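The module is home against the stops, the cam hook is round the bolt and the knob has sprung back. The jar at (460,300) and the dish at (395,5) are undisturbed, and the gripper is clear.

```bash
python3 -c "
from bench import r
print(r.hand_in())"
```

```text
the job is handed in; nothing more can be done
None
```

I handed the job in at about 26.5 s: the module is drawn onto the stops and the cam was left tight at about 0.476 N m. The gripper is clear, and the jar and dish are undisturbed; the arm stayed clear of the forceps, but I didn't check them in the last picture.

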